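# Press the grease nipple housing onto the sprung plunger of the clamped auger shaft

## Robot

A 6-joint arm with a two-finger parallel gripper is mounted at the origin on the work surface. World frame = base frame: x ahead of the robot, y to its left, z up, the work surface at z = 0. Lengths are in mm, angles in rad, forces in N, time in s.
With the tool pointing down it reaches from about 325 to 775 mm from the base axis. Payload 5.5 kg.
Tool frame: the origin (TCP) lies at the very end of the fingers, on their centre line; the grasp point (between the pads) lies 19 mm behind it; z points along the fingers, y is the line along which they close (so a half turn about z gives the same grasp; the last joint's range is limited). The gripper opens to 85 mm and grips with 20 to 120 N. Pads are 22 mm wide; open, the fingers measure 114 mm over their backs; the gripper's body (76 mm by 85 mm) begins 54 mm behind the grasp point. The pads swing forward as they close: fully open they stand 13 mm farther back than shut.
Start: joints at [1.131, 0.091, 1.231, -0, 1.82, -0.057], TCP at [224.117, 556.586, 231.275] pointing down, gripper open.
Joint ranges: [-2.87, 2.87], [-0.86, 2.18], [0.17, 2.46], [-1.51, 4.65], [0.06, 2.69], [-2.65, 2.65]. Speed limits (rad/s): [2.57, 2.57, 3.01, 3.14, 3.14, 3.14].

## Interface

Orientations are given as a unit quaternion [w, x, y, z].
In Python, from station import telemetry, cams, bot, models gives the robot as it stands.
- The arm moves only by the tool servo_tool, never from a script. Its argument "deltas" is a list of rows, each a list of 4 numbers: the shift along the tool's x, y, z as a fraction of full scale, then the turn about the tool's z as a fraction of full scale. A call has 1 to 8 rows; each row shifts and turns the commanded pose from where the row before left it, along the tool's axes as they then stand; what a row does not reach is not made up. Full scale, the value 1, is 0.4 m for a shift and 90 degrees for a turn. A row lasts 1/8 s, in which the tool goes at most 62.5 mm and 10.7 degrees, less where a joint would pass 70% of its speed; a pose out of reach is approached as far as the arm can. A call with a number of a shift or a turn outside -1 to 1 is refused whole. A call with a gripper value outside its range is refused whole. "hand" is the opening, from 0 (shut) to 1 (fully open), set as the call begins (left out, the last holds). The fingers move at their own pace and stop on an object; the grip force is fixed at half the most. Time passes only in rows, so rows that do not move let the fingers close. It gives the time, the measured TCP pose, the force, the opening and the grip force at its end, in the units of the state.
- telemetry.state(): the state, without advancing time (a new reading comes with each control period).
- cams.snapshot(name): name is "side" or "top" or "wrist"; returns (picture, depth): 480x640x3 uint8, red, green, blue; 480x640 float32, mm along the optical axis (not along the pixel's ray), 0 where there is no reading.
- cams.camera_params(name): a dict with "mtx" (3x3 intrinsics, pixels), "xyz" and "rotation" of the camera in the world; the wrist camera has in their place "T_tool_cam" (4x4, takes a point from camera to tool coordinates, whose origin is the TCP and whose axes are the flange's). Camera axes: x right, y up, looking along -z (the intrinsics and any distortion apply to the point x, -y, -z); pixel columns grow to the right and rows downward; lengths in mm; the calibration is good to about 2 mm. A picture is of the moment at which its call begins: read the wrist's pose just before it. camera_params takes no time and is no camera call.
- bot.sign_off(): hands the job in; it is judged then, once.
Trained networks look in the newest picture that a camera, given by its name, has taken for a name from the list of things; names that differ only in an ending like _2 or _b are one class to them, and where a whole thing is asked for, a point or a joint stands for the part that bears it (a point fixed in the world has none). Each returns a list of dicts, best first, with "score" (0 to 1); they miss things now and then, are a little off and sometimes report something else, mostly with a low value. They report only what shows in the picture. A call takes as long as a camera call. They do not tell look-alikes from the thing itself.
- models.cut_out(camera, query): "mask" (480x640 bool, what is visible of it) and "rect" ([centre column, centre row, width, height] in pixels, round what is visible of it).
- models.place_of(camera, query): "point" ([row, column] in pixels: a listed point, or the origin of a listed thing).
The state is a dict: "time": time; "joint_positions": joint angles; "joint_velocities": joint speeds; "tau": joint torques, N m; "position": TCP position; "orientation": TCP orientation; "ft_force": force on the tool from outside, world axes, zero at the start; "ft_torque": the same for the moment, N m; "width": opening from 0.0 (shut) to 1.0 (fully open); "finger_force": force on a finger pad.
Only numpy, scipy, OpenCV 4.12 (cv2) and the standard library are available. Lean on these libraries where they do the work, as an engineer would, in place of code of your own. Each camera call takes 0.05 s, during which the arm holds its last target. There are 200 camera calls.

## Task

Pick up the square-bodied brass grease nipple housing and press its foot squarely and centrally onto the sprung plunger at the end of the leaning shaft stub in the vise, until the foot bears on the shaft's collar and the plunger is fully in, and hold it there steadily for two seconds. Then take it off and set it down, without dropping it, upright on the floor of the shallow steel tray. Leave everything else where it is.

Things in the scene. Friction and masses are not known exactly. Their poses are not given: they have to be found in the camera images.
- housing: loose brass grease nipple housing, upright at one of four places on the bench, any yaw, 56 mm tall, 0.2 to 0.4 kg. Origin: centre of its underside; z up its axis. Round flat foot 44 mm in diameter, 8 mm thick; square body 28 x 28 mm from z = 8 to 38 mm, flats facing its x and y axes (grip here); thin tapered neck and nipple from 38 to 56 mm
- collar_face (a point): centre of the flat end face of the collar (the stop) on the shaft stub in the vise, 195 mm above the bench. z axis: out of the face along the shaft, leaning 35 degrees from vertical, roughly towards the robot (turns with the vise); y axis level. Collar: disc 50 mm in diameter, 8 mm thick; shaft below it 28 mm in diameter; vise jaws reach 110 mm above the bench
- plunger (a joint): the sprung plunger, a steel pin 10 mm in diameter at the centre of the collar's face: m pressed in along the shaft. 0 = out, standing 8 mm proud of the face; 0.008 = flush with the face. It needs 3 N to start and 8 N when flush, and springs back
- tray: shallow open steel tray, fixed, 150 mm (its x) by 240 mm (its y), 16 mm high, walls and floor 4 mm thick. Origin: centre of the underside; z up
- tray_free (a point): centre of the free part of the tray's floor, on the floor's upper side (4 mm above the bench); axes as the tray
- pillow_block: steel pillow block bearing, loose, 110 x 32 mm foot, 65 mm tall, standing in the tray's -y end. Leave alone. Origin: centre of the underside, long along its x
- bush: brass flanged bush, 44 mm diameter foot, 30 mm round body, 34 mm tall. Leave alone. Origin: centre of the underside
- timer_knob: matte black timer knob, 46 mm in diameter, 28 mm tall. Leave alone. Origin: centre of the underside
- float_bulb: green glass float bulb standing on its neck, 62 mm in diameter, 68 mm tall. Leave alone. Origin: centre of the underside
- wrench: steel wrench, 200 mm, lying at the far side. Leave alone
- screwdriver: screwdriver, 200 mm, lying at the far side. Leave alone
- grease_can: grease can, 72 mm in diameter, 110 mm tall, at the far right. Leave alone
- stub: the stainless shaft stub with its collar, fixed in the vise; its origin and axes are those of collar_face
Things that resemble listed ones, but are neither listed nor needed, are in the scene too. Leave any pink look-alike of the part that bears collar_face alone.

How it is judged:
By the outcome, as a careful person would: the job done as asked, in the order asked, and still so for the second after the job is handed in, with the robot touching nothing.
It also fails if it takes over 67 s, if anything falls off the work surface, if the arm or the gripper's body presses on something with over 40 N, if the wrist force passes 120 N, or if a joint passes its speed limit or range.

## Working session

There is one attempt and no reset: what is moved stays moved. The work goes in short steps, Python scripts to look and compute and a tool call to move; the robot and the scene stay as the last step left them, time stands still between calls to the robot, and variables do not carry over. Pictures are saved under pics/ and viewed, at most 10 in all, crops included, and the job is handed in when it is done.

Besides the shell and the picture viewer there is one more tool, called after "Call:" by a JSON object that holds its "method" and its "body", one argument or row to a line. servo_tool: Moves the arm, as the interface text tells. Shift numbers are shares of 0.4 m and turn numbers shares of 90 degrees, none past 1 either way. Its arguments: {"type":"object","properties":{"deltas":{"type":"array"},"hand":{"type":"number"}},"required":["deltas"]}

```bash
ls; mkdir -p pics; cat > h.py <<'E'
import numpy as np, cv2
from scipy.spatial.transform import Rotation as R
from station import telemetry, cams, bot, models
def tool():
    s=telemetry.state(); q=np.array(s['orientation'])
    return np.array(s['position']), R.from_quat(q[[1,2,3,0]]).as_matrix(), s
def campose(n):
    c=cams.camera_params(n)
    if n=='wrist':
        p,r,_=tool(); T=np.array(c['T_tool_cam']); return np.array(c['mtx']), r@T[:3,3]+p, r@T[:3,:3]
    ro=np.array(c['rotation'])
    if ro.shape!=(3,3): ro=R.from_quat(ro.ravel()[[1,2,3,0]]).as_matrix()
    return np.array(c['mtx']), np.array(c['xyz']), ro
def cloud(dep,P):
    K,t,r=P; v,u=np.mgrid[0:480,0:640]
    x=(u-K[0,2])/K[0,0]*dep; y=(v-K[1,2])/K[1,1]*dep
    return np.stack([x,-y,-dep],-1)@r.T+t
def proj(X,P):
    K,t,r=P; c=(np.asarray(X)-t)@r; c=c*[1,-1,-1]; q=c@K.T; return q[...,:2]/q[...,2:]
E
python3 - <<'E'
from h import *
p,r,s=tool(); print(s); print(r.round(3))
for n in ('side','top'):
    c=cams.camera_params(n); print(n,c)
    im,d=cams.snapshot(n); cv2.imwrite(f'pics/{n}0.png',im[...,::-1]); np.savez(f'{n}0.npz',im=im,d=d)
    for q in ('housing','collar_face','tray_free','tray','bush','plunger'):
        for o in models.place_of(n,q): print(n,q,np.round(o['point']),round(o['score'],2), cloud(d,campose(n))[int(o['point'][0]),int(o['point'][1])].round())
print(cams.camera_params('wrist'))
E
```

```text
pics
{'time': 0.0, 'joint_positions': array([ 1.13129342e+00,  9.18731678e-02,  1.23190436e+00, -2.27755764e-05,
        1.81980504e+00, -5.66740116e-02]), 'joint_velocities': array([-2.53053676e-04,  1.48265255e-03,  7.32908969e-05,  1.50034750e-03,
       -6.87164319e-04,  1.21405473e-03]), 'tau': array([-2.78474719e-03, -4.58723938e+01, -4.18027639e+01, -4.64202512e-04,
        1.16252160e-02,  5.04275832e-06]), 'position': array([223.99845549, 556.30694873, 230.13187415]), 'orientation': array([-2.33612216e-04,  1.90250349e-01,  9.81735104e-01, -9.67207665e-04]), 'ft_force': array([ 0.53411291, -0.85998417,  0.08714985]), 'ft_torque': array([ 0.0431037 , -0.03990858,  0.01602644]), 'finger_force': 0.0, 'width': 0.9977306892680837}
[[-0.928  0.374 -0.001]
 [ 0.374  0.928 -0.002]
 [ 0.    -0.002 -1.   ]]
side {'mtx': array([[505.96316984,   0.        , 313.97472006],
       [  0.        , 505.96316984, 238.18412088],
       [  0.        ,   0.        ,   1.        ]]), 'xyz': array([421.58254068, 866.37028101, 690.99655001]), 'rotation': array([-0.07723981, -0.03471866,  0.50084676,  0.86138328])}
side housing [313. 303.] 0.78 [580.   8.   5.]
side collar_face [345. 451.] 0.83 [311. 277. 196.]
side collar_face [314. 289.] 0.57 [559. 252. 196.]
side collar_face [244. 271.] 0.54 [ 716. -247.   19.]
side tray_free [240. 332.] 0.93 [ 565. -323.    3.]
side tray_free [312. 289.] 0.16 [557. 251. 200.]
side tray [237. 335.] 0.62 [ 556. -343.    2.]
side bush [283. 369.] 0.49 [ 447. -123.   15.]Traceback (most recent call last):
  File "<stdin>", line 7, in <module>
ValueError: it knows: bush, collar_face, float_bulb, grease_can, housing, pillow_block, screwdriver, stub, timer_knob, tray, tray_free, wrench
```

View image.

```bash
python3 - <<'E'
from h import *
n='top'
im,d=cams.snapshot(n); cv2.imwrite(f'pics/{n}0.png',im[...,::-1]); np.savez(f'{n}0.npz',im=im,d=d)
C=cloud(d,campose(n))
for q in ('housing','collar_face','tray_free','tray','bush','timer_knob','float_bulb','pillow_block'):
    for o in models.place_of(n,q): print(n,q,np.round(o['point']),round(o['score'],2), C[int(o['point'][0]),int(o['point'][1])].round())
print(cams.camera_params('top'),cams.camera_params('wrist'))
E
```

```text
top housing [238. 286.] 0.55 [577. -15.  41.]
top collar_face [242. 170.] 0.79 [567. 241. 199.]
top collar_face [355. 157.] 0.73 [316. 270. 201.]
top tray_free [242. 401.] 0.8 [ 562. -313.    8.]
top tray [244. 168.] 0.73 [562. 243. 199.]
top tray [242. 422.] 0.56 [ 561. -368.    7.]
top bush [284. 334.] 0.5 [ 460. -132.   37.]
top bush [245. 171.] 0.5 [560. 239. 197.]
top timer_knob [288. 278.] 0.54 [450.  12.  16.]
top float_bulb [238. 334.] 0.89 [ 575. -134.   64.]
top pillow_block [241. 446.] 0.7 [ 559. -413.   66.]
{'mtx': array([[532.42355561,   0.        , 312.18594946],
       [  0.        , 532.42355561, 234.889396  ],
       [  0.        ,   0.        ,   1.        ]]), 'xyz': array([ 492.57230484,  -89.69025238, 1396.39432824]), 'rotation': array([-0.69859159, -0.02595802,  0.02136162,  0.71473047])} {'mtx': array([[359.78050538,   0.        , 319.0867049 ],
       [  0.        , 359.78050538, 235.47502868],
       [  0.        ,   0.        ,   1.        ]]), 'T_tool_cam': array([[ 1.50276430e-03,  9.49769516e-01,  3.12946655e-01,
         8.09377625e+01],
       [ 9.99998365e-01, -1.11258466e-03, -1.42536386e-03,
         7.29736690e-01],
       [-1.00558749e-03,  3.12948285e-01, -9.49769635e-01,
        -1.41699112e+02],
       [ 0.00000000e+00,  0.00000000e+00,  0.00000000e+00,
         1.00000000e+00]])}
```

View pics/side0.png

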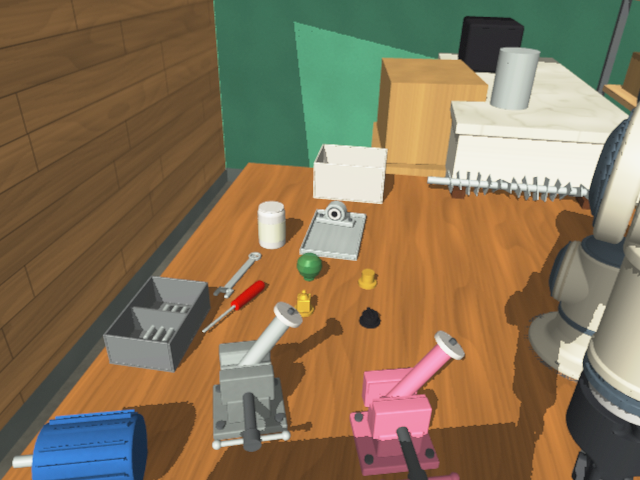

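View pics/top0.png

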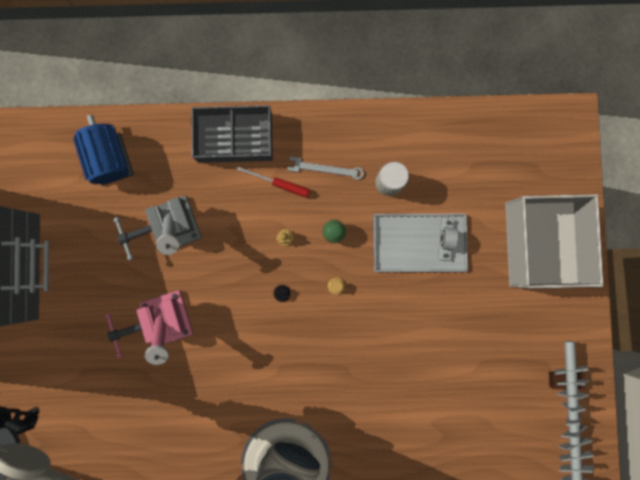

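```bash
python3 - <<'E'
from h import *
f=np.load('top0.npz'); C=cloud(f['d'],campose('top'))
print('rack',C[215:320:30,5:40:10].round())
for n in('side','top'):
    f=np.load(n+'0.npz');im=f['im'];d=f['d'];C=cloud(d,campose(n))
    im2,_=cams.snapshot(n)
    for q in('stub','housing','tray'):
        for o in models.cut_out(n,q):
            m=o['mask']&(d>0); P=C[m]; print(n,q,round(o['score'],2),np.round(o['rect']),m.sum(),np.median(P,0).round(),P.min(0).round(),P.max(0).round())
            if q=='stub': np.save(f'stub_{n}_{int(o["rect"][0])}.npy',m)
# vertical clusters: points near silver stub
    s=(abs(C[...,0]-600)<110)&(abs(C[...,1]-240)<90)&(C[...,2]>115)&(d>0)
    P=C[s]
    for z in range(115,215,8):
        k=P[(P[:,2]>=z)&(P[:,2]<z+8)]
        if len(k)>5: print(n,z,len(k),k.mean(0).round(1),k[:,:2].min(0).round(),k[:,:2].max(0).round())
E
```

```text
rack [[[638. 630. 170.]
  [641. 627. 134.]
  [646. 629.  86.]
  [651. 626.  45.]]

 [[568. 630. 169.]
  [566. 595. 188.]
  [570. 615. 111.]
  [570. 588. 115.]]

 [[499. 627. 172.]
  [498. 595. 187.]
  [498. 631.  81.]
  [497. 629.  36.]]

 [[430. 629. 166.]
  [427. 630. 124.]
  [424. 628.  83.]
  [421. 628.  36.]]]
side stub 0.91 [425. 364.  79.  63.] 1706 [339. 291. 160.] [243.   2.  -5.] [397. 305. 209.]
side stub 0.75 [272. 333.  69.  63.] 1396 [582. 267. 163.] [538.  19.  -5.] [657. 283. 208.]
side housing 0.78 [303. 302.  18.  21.] 334 [580.   5.  23.] [545. -75.  -2.] [605. 231. 184.]
side tray 0.73 [369. 278.  17.  24.] 275 [ 453. -127.   17.] [ 432. -155.   -2.] [ 472. -113.   35.]
side tray 0.69 [332. 237.  68.  52.] 2227 [ 556. -333.    3.] [ 483. -514.   -4.] [ 644. -142.   63.]
side 115 86 [610.7 276.2 119. ] [592. 263.] [625. 281.]
side 123 89 [604.6 274.  126.9] [587. 265.] [621. 279.]
side 131 91 [600.3 271.9 134.8] [581. 261.] [615. 277.]
side 139 92 [595.5 270.  143. ] [576. 257.] [610. 276.]
side 147 90 [588.8 268.4 150.9] [569. 257.] [604. 275.]
side 155 99 [584.4 
[... 805 characters left out ...]
 485. -491.   -9.] [ 636. -240.   54.]
top 115 32 [621.9 263.4 118.2] [592. 220.] [641. 312.]
top 123 21 [615.9 259.9 127.4] [604. 247.] [624. 274.]
top 131 23 [612.2 258.4 134.4] [601. 246.] [621. 273.]
top 139 27 [606.3 257.5 142.7] [596. 244.] [613. 270.]
top 147 20 [599.2 253.9 151.7] [588. 242.] [605. 268.]
top 155 26 [595.3 251.8 158.5] [583. 239.] [602. 266.]
top 163 18 [591.2 252.4 167. ] [585. 240.] [597. 264.]
top 171 14 [587.9 249.5 174.6] [584. 241.] [591. 260.]
top 179 53 [547.7 242.2 184.1] [540. 226.] [586. 260.]
top 187 104 [554.8 241.  191.1] [540. 222.] [580. 267.]
top 195 139 [564.7 246.7 199.2] [551. 223.] [582. 268.]
top 203 72 [572.9 248.4 205.6] [553. 232.] [582. 266.]
```

Call:
{"method": "servo_tool", "body": {
  "deltas": [
    [-0.11, -0.05, -0.06, 0],
    [-0.137, -0.06, -0.05, 0],
    [-0.137, -0.06, -0.04, 0],
    [-0.137, -0.06, -0.04, 0],
    [-0.137, -0.06, -0.04, 0],
    [-0.137, -0.06, -0.03, 0],
    [-0.137, -0.06, -0.03, 0],
    [-0.11, -0.05, -0.03, 0]
  ],
  "hand": 1
}}

```text
time: 2.15
position: [543.0, 228.6, 359.4]
orientation: [0.0, 0.191, 0.982, -0.0]
ft_force: [0.3, 0.9, -0.8]
width: 0.999
finger_force: 0.0
```

Call:
{"method": "servo_tool", "body": {
  "deltas": [
    [-0.11, 0.102, 0, 0],
    [-0.11, 0.102, 0, 0],
    [-0.11, 0.102, 0, 0],
    [-0.11, 0.102, 0, 0],
    [-0.11, 0.102, 0, 0]
  ]
}}

```text
time: 2.78
position: [746.1, 306.5, 307.6]
orientation: [0.025, 0.19, 0.981, 0.017]
ft_force: [1.3, 0.5, 0.5]
width: 0.996
finger_force: 0.0
```

```bash
python3 - <<'E'
from h import *
p,r,s=tool(); print(p.round(1),np.hypot(*p[:2]),r.round(3),s['joint_positions'].round(3))
E
```

```text
[746.1 306.5 307.6] 806.5839341644428 [[-0.926  0.372  0.055]
 [ 0.374  0.927  0.023]
 [-0.042  0.042 -0.998]] [ 0.346  0.804  0.173  0.004  2.105 -0.84 ]
```

Call:
{"method": "servo_tool", "body": {
  "deltas": [
    [-0.11, 0.102, 0, 0],
    [-0.11, 0.102, 0, 0],
    [-0.11, 0.102, 0, 0]
  ]
}}

```text
time: 3.15
position: [809.1, 328.0, 266.6]
orientation: [0.074, 0.19, 0.978, 0.048]
ft_force: [-0.5, 0.7, -1.1]
width: 1.002
finger_force: 0.0
```

```bash
python3 - <<'E'
from h import *
p,r,s=tool(); print(p.round(1),np.hypot(*p[:2]),r.round(3),s['joint_positions'].round(3))
E
```

```text
[809.1 328.  266.6] 873.0135078076845 [[-0.917  0.364  0.162]
 [ 0.378  0.924  0.066]
 [-0.126  0.122 -0.984]] [ 0.343  0.863  0.17   0.009  1.932 -0.841]
```

Call:
{"method": "servo_tool", "body": {
  "deltas": [
    [-0.1, 0.093, -0.08, 0],
    [-0.1, 0.093, -0.08, 0],
    [-0.1, 0.093, -0.08, 0]
  ]
}}

```text
time: 3.52
position: [823.4, 330.9, 326.1]
orientation: [0.128, 0.188, 0.97, 0.083]
ft_force: [-0.6, 0.5, -0.6]
width: 1.0
finger_force: 0.0
```

```bash
cat > st.py <<'E'
from h import *
p,r,s=tool(); print(p.round(1),np.hypot(*p[:2]).round(),r.round(3).tolist(),s['joint_positions'].round(3)); z=r[:,2]; print('tilt',np.degrees(np.arccos(-z[2])).round(2),'az',np.degrees(np.arctan2(z[1],z[0])).round(2),'F',s['ft_force'].round(1),'t',s['time'],'w',s['width'])
E
python3 st.py
```

```text
[823.4 330.9 326.1] 887.0 [[-0.897, 0.344, 0.279], [0.386, 0.915, 0.113], [-0.217, 0.21, -0.953]] [ 0.338  0.803  0.169  0.015  1.864 -0.843]
tilt 17.56 az 22.1 F [-0.6  0.5 -0.6] t 3.525 w 0.9997574729278709
```

```bash
cat > wd.py <<'E'
import sys
from h import *
p,r,s=tool(); d=np.array(list(map(float,sys.argv[1:4]))); n=int(sys.argv[4])
print((r.T@d/400/n).round(4), np.linalg.norm(d)/n,'mm/row')
E
python3 wd.py -523 -211 4 9; python3 wd.py -60 -24 0 1
```

```text
[ 0.1074 -0.1033 -0.0483] 62.66371151424676 mm/row
[ 0.1113 -0.1065 -0.0487] 64.62197768561404 mm/row
```

Call:
{"method": "servo_tool", "body": {
  "deltas": [
    [0.107, -0.103, -0.048, 0],
    [0.107, -0.103, -0.048, 0],
    [0.107, -0.103, -0.048, 0],
    [0.107, -0.103, -0.048, 0],
    [0.107, -0.103, -0.048, 0],
    [0.107, -0.103, -0.048, 0],
    [0.107, -0.103, -0.048, 0],
    [0.107, -0.103, -0.048, 0]
  ]
}}

```text
time: 4.53
position: [392.5, 156.8, 335.1]
orientation: [0.129, 0.188, 0.97, 0.083]
ft_force: [0.1, 0.6, 0.7]
width: 0.996
finger_force: 0.0
```

```bash
python3 st.py
```

```text
[392.5 156.8 335.1] 423.0 [[-0.896, 0.343, 0.281], [0.386, 0.916, 0.113], [-0.218, 0.21, -0.953]] [ 0.272 -0.611  1.654  0.035  1.792 -0.903]
tilt 17.62 az 21.99 F [0.1 0.6 0.7] t 4.525 w 0.9955047277639144
```

Call:
{"method": "servo_tool", "body": {
  "deltas": [
    [0.107, -0.103, -0.048, 0],
    [0.107, -0.103, -0.048, 0],
    [0.107, -0.103, -0.048, 0],
    [0.107, -0.103, -0.048, 0]
  ]
}}

```text
time: 5.03
position: [241.1, 94.2, 393.6]
orientation: [0.09, 0.189, 0.976, 0.059]
ft_force: [0.3, -0.2, 0.6]
width: 1.002
finger_force: 0.0
```

```bash
python3 st.py
```

```text
[241.1  94.2 393.6] 259.0 [[-0.912, 0.358, 0.198], [0.38, 0.922, 0.082], [-0.153, 0.15, -0.977]] [ 0.182 -0.857  1.645  0.053  2.142 -0.973]
tilt 12.36 az 22.39 F [ 0.3 -0.2  0.6] t 5.025 w 1.0019239634875288
```

```bash
python3 wd.py -45 -18 -40 1
```

```text
[ 0.1009 -0.0967  0.0717] 62.8410693734599 mm/row
```

Call:
{"method": "servo_tool", "body": {
  "deltas": [
    [0.1, -0.097, 0.07, 0],
    [0.1, -0.097, 0.07, 0],
    [0.1, -0.097, 0.07, 0]
  ]
}}

```text
time: 5.4
position: [220.2, 80.3, 359.4]
orientation: [0.036, 0.19, 0.981, 0.027]
ft_force: [0.0, 0.4, -0.5]
width: 1.002
finger_force: 0.0
```

```bash
python3 st.py
```

```text
[220.2  80.3 359.4] 234.0 [[-0.926, 0.37, 0.081], [0.374, 0.927, 0.039], [-0.06, 0.067, -0.996]] [ 0.167 -0.856  1.703  0.031  2.208 -1.003]
tilt 5.16 az 25.88 F [ 0.   0.4 -0.5] t 5.4 w 1.0016728314852925
```

```bash
python3 wd.py -44 -25 -40 1
```

```text
[ 0.0845 -0.1053  0.0882] 64.50581369148055 mm/row
```

Call:
{"method": "servo_tool", "body": {
  "deltas": [
    [0.085, -0.105, 0.088, 0],
    [0.085, -0.105, 0.088, 0]
  ]
}}

```text
time: 5.65
position: [215.8, 52.3, 331.8]
orientation: [0.0, 0.189, 0.982, 0.01]
ft_force: [0.5, -0.2, -0.2]
width: 0.997
finger_force: 0.0
```

```bash
python3 st.py
```

```text
[215.8  52.3 331.8] 222.0 [[-0.929, 0.371, 0.005], [0.371, 0.928, 0.02], [0.003, 0.02, -1.0]] [ 0.053 -0.857  1.757  0.025  2.235 -1.122]
tilt 1.18 az 76.35 F [ 0.5 -0.2 -0.2] t 5.65 w 0.996762353129134
```

```bash
python3 wd.py 346 195 -30 7
```

```text
[-0.0889  0.1103  0.0127] 56.899661058493386 mm/row
```

Call:
{"method": "servo_tool", "body": {
  "deltas": [
    [-0.08, 0.1, -0.05, 0],
    [-0.089, 0.11, 0, 0],
    [-0.089, 0.11, 0.01, 0],
    [-0.089, 0.11, 0.02, 0],
    [-0.089, 0.11, 0.03, 0],
    [-0.089, 0.11, 0.03, 0],
    [-0.089, 0.11, 0.03, 0],
    [0, 0, 0, 0]
  ]
}}

```text
time: 6.65
position: [559.0, 244.7, 303.8]
orientation: [-0.003, 0.189, 0.982, 0.008]
ft_force: [1.1, 0.5, -1.0]
width: 0.999
finger_force: 0.0
```

```bash
python3 st.py; python3 - <<'E'
from h import *
P=campose('wrist'); im,d=cams.snapshot('wrist'); cv2.imwrite('pics/w1.png',im[...,::-1]); C=cloud(d,P); np.savez('w1.npz',im=im,d=d,C=C)
for o in models.place_of('wrist','collar_face'): print(np.round(o['point']),o['score'],C[int(o['point'][0]),int(o['point'][1])].round(1))
for o in models.cut_out('wrist','stub'): 
    print(o['rect'],o['score']); np.save('stubw.npy',o['mask'])
    break
E
```

```text
[559.  244.7 303.8] 610.0 [[-0.928, 0.372, -0.004], [0.371, 0.928, 0.016], [0.009, 0.014, -1.0]] [ 0.348  0.145  1.043  0.018  1.951 -0.836]
tilt 0.96 az 102.54 F [ 1.1  0.5 -1. ] t 6.65 w 0.9986235612051452
[230. 317.] 0.76 [554.  247.8 202.2]
[334.7, 231.3, 92.0, 68.7] 0.74
```

View pics/w1.png

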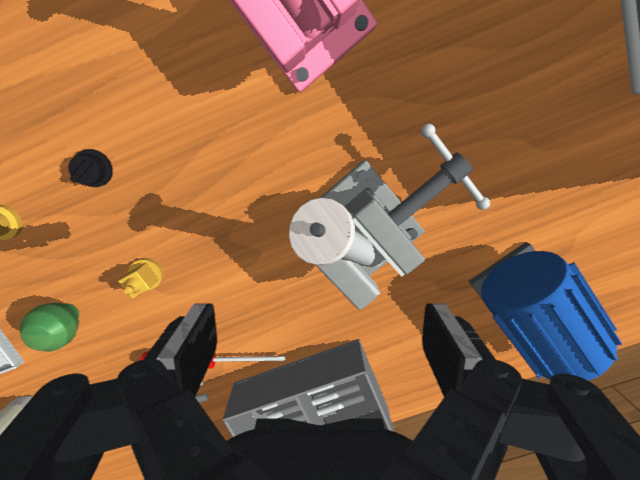

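```bash
python3 - <<'E'
from h import *
f=np.load('w1.npz'); C=f['C'];d=f['d'];im=f['im']
m=np.load('stubw.npy')&(d>0); Q=C[m]
v,u=np.mgrid[0:480,0:640]
# robust plane from central annulus
a=(np.hypot(u-322,v-231)<26)&(np.hypot(u-317,v-230)>11)&(d>0); P=C[a]
for _ in range(5):
    c=P.mean(0); n=np.linalg.svd(P-c,full_matrices=False)[2][2]; n*=np.sign(n[2])
    e=(C[a]-c)@n; P=C[a][abs(e)<1.0]
print('c',c.round(1),'n',n.round(4),'tilt',np.degrees(np.arccos(n[2])),'az',np.degrees(np.arctan2(n[1],n[0])),len(P),a.sum(),'sd',((P-c)@n).std())
e=(C-c)@n
reg=(np.hypot(u-322,v-231)<55)&(d>0)&(abs(e)<1.5)
nl,lab,st,cen=cv2.connectedComponentsWithStats(reg.astype(np.uint8)); k=lab[235,335]; 
s=(lab==k); cnt=max(cv2.findContours(s.astype(np.uint8),0,1)[0],key=cv2.contourArea)
print(st[k],cv2.fitEllipse(cnt))
X=C[cnt[:,0,1],cnt[:,0,0]]
ex=np.cross([0,0,1],n);ex/=np.linalg.norm(ex);ey=np.cross(n,ex)
xy=np.c_[(X-c)@ex,(X-c)@ey].astype(np.float32); (cx,cy),rad=cv2.minEnclosingCircle(xy)
A=np.c_[2*xy,np.ones(len(xy))]; b=(xy**2).sum(1); sol=np.linalg.lstsq(A,b,rcond=None)[0]
print('minenc',(c+cx*ex+cy*ey).round(1),rad,'lsq',(c+sol[0]*ex+sol[1]*ey).round(1),np.sqrt(sol[2]+sol[0]**2+sol[1]**2))
pp=(np.hypot(u-317,v-230)<5); print('plunger',np.median(C[pp],0).round(1),np.median(e[pp]).round(2))
# axis of shaft via PCA of below-collar stub points
sh=Q[(Q-c)@n<-12]; print(len(sh))
# housing
h=(np.hypot(u-140,v-277)<40)&(d>0)&(C[...,2]>3)
print('housing pts',h.sum(),np.median(C[h],0).round(1)); 
for z in (4,10,20,30,40,48):
    k=C[h&(C[...,2]>z)&(C[...,2]<z+8)]; print(z,len(k),k.mean(0).round(1),k.min(0).round(),k.max(0).round())
E
```

```text
c [558.3 250.6 195.4] n [-0.5414 -0.1958  0.8177] tilt 35.14673901692062 az -160.11682313377503 1544 1728 sd 0.48340728907357433
[ 290  198   63   67 3064] ((320.81341552734375, 230.87501525878906), (61.21495056152344, 66.535400390625), 24.169692993164062)
minenc [557.1 248.7 194.1] 25.089073181152344 lsq [557.3 248.7 194.2] 24.35830661897874
plunger [554.1 247.8 201.5] 7.97
814
housing pts 1115 [578.1   3.   29.7]
4 336 [577.6   2.7   7.2] [560. -25.   4.] [603.  16.  12.]
10 96 [578.2   5.4  14.3] [567. -18.  10.] [593.   9.  18.]
20 94 [577.8   4.9  24.1] [566. -19.  20.] [593.  10.  28.]
30 308 [579.9  -1.5  35.7] [566. -22.  30.] [597.  10.  38.]
40 120 [580.4  -2.7  43.2] [573. -13.  40.] [590.   4.  48.]
48 60 [581.1  -4.8  53.1] [577. -10.  49.] [587.  -1.  56.]
```

```bash
python3 wd.py 20 -250 -125 5
```

```text
[-0.0558 -0.1137  0.06  ] 56.04462507680821 mm/row
```

Call:
{"method": "servo_tool", "body": {
  "deltas": [
    [-0.056, -0.114, 0.02, 0],
    [-0.056, -0.114, 0.07, 0],
    [-0.056, -0.114, 0.07, 0],
    [-0.056, -0.114, 0.07, 0],
    [-0.056, -0.114, 0.07, 0],
    [0, 0, 0, 0]
  ]
}}

```text
time: 7.55
position: [575.6, -10.5, 186.4]
orientation: [0.002, 0.192, 0.981, 0.01]
ft_force: [-0.2, 1.2, 0.4]
width: 1.001
finger_force: 0.0
```

```bash
python3 st.py; python3 - <<'E'
from h import *
P=campose('wrist'); im,d=cams.snapshot('wrist'); C=cloud(d,P); np.savez('w2.npz',im=im,d=d,C=C)
for o in models.place_of('wrist','housing'): print(np.round(o['point']),o['score'],C[int(o['point'][0]),int(o['point'][1])].round(1))
u,v=proj([579,-5,30],P).astype(int); print(u,v)
cr=im[max(v-90,0):v+90,max(u-120,0):u+120]; cv2.imwrite('pics/w2.png',cv2.resize(cr[...,::-1],None,fx=2.5,fy=2.5))
z=C[...,2]; near=(np.hypot(C[...,0]-579,C[...,1]+5)<32)&(d>0)
for lo,hi in((5.5,10),(35.5,41),(50,58)):
    k=near&(z>lo)&(z<hi); Q=C[k]; r=cv2.minAreaRect(Q[:,:2].astype(np.float32)); print(lo,k.sum(),np.array(Q.mean(0)).round(1),np.round(r[0],1),np.round(r[1],1),r[2], cv2.minEnclosingCircle(Q[:,:2].astype(np.float32)))
E
```

```text
[575.6 -10.5 186.4] 576.0 [[-0.926, 0.377, 0.007], [0.377, 0.926, 0.019], [0.001, 0.021, -1.0]] [-0.089  0.015  1.389  0.02   1.732 -1.27 ]
tilt 1.18 az 69.84 F [-0.2  1.2  0.4] t 7.55 w 1.00060111463176
[210. 317.] 0.87 [569.6  -5.4  37. ]
321 217
5.5 513 [572.4  -2.9   7.2] [576.9  -6.3] [42.9 34.7] 84.650390625 ((580.9136962890625, -6.514109134674072), 21.90668487548828)
35.5 711 [579.9  -6.4  37.5] [581.   -6.8] [27.9 27.9] 5.957635402679443 ((581.07568359375, -6.97742223739624), 18.67963218688965)
50 135 [580.5  -6.7  53.6] [581.1  -6.9] [ 9.7 10.1] 68.10679626464844 ((581.1986083984375, -6.804379463195801), 5.443733215332031)
```

View pics/w2.png

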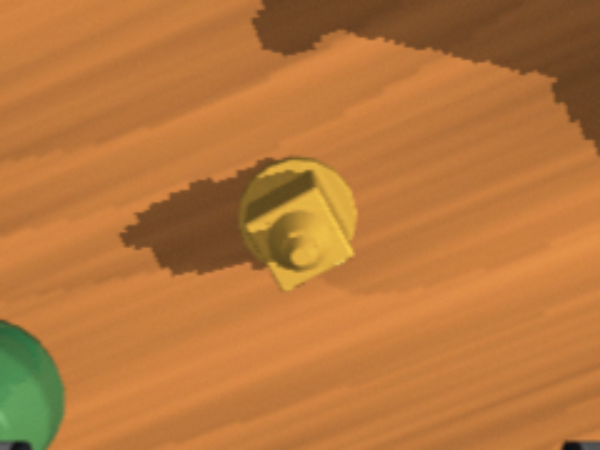

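```bash
python3 wd.py 5.5 3.6 0 1
```

```text
[-0.0094  0.0135  0.0003] 6.573431371817918 mm/row
```

Call:
{"method": "servo_tool", "body": {
  "deltas": [
    [0, 0, 0.12, -0.104],
    [0, 0, 0.12, -0.104],
    [0, 0, 0, -0.104],
    [0, 0, 0, 0]
  ]
}}

```text
time: 8.15
position: [578.8, -3.7, 92.8]
orientation: [0.006, -0.055, 0.998, 0.01]
ft_force: [-0.3, 0.3, 0.2]
width: 1.003
finger_force: 0.0
```

```bash
python3 st.py; python3 - <<'E'
from h import *
p,r,s=tool(); print(np.degrees(np.arctan2(r[1,1],r[0,1])))
print(r.T@(np.array([581.1,-6.9,11])-p)/400)
E
```

```text
[578.8  -3.7  92.8] 579.0 [[-0.994, -0.109, 0.011], [-0.109, 0.994, 0.02], [-0.013, 0.019, -1.0]] [-0.078  0.042  1.527  0.021  1.563 -1.758]
tilt 1.33 az 62.09 F [-0.3  0.3  0.2] t 8.15 w 1.0033347763011622
96.2597430464862
[-0.00209092 -0.01256405  0.20429261]
```

Call:
{"method": "servo_tool", "body": {
  "deltas": [
    [-0.002, -0.0126, 0.04, 0.003],
    [0, 0, 0.08, 0],
    [0, 0, 0.06, 0],
    [0, 0, 0.024, 0],
    [0, 0, 0, 0]
  ]
}}

```text
time: 8.78
position: [580.2, -8.3, 8.7]
orientation: [0.004, -0.051, 0.999, 0.01]
ft_force: [-0.1, -0.4, 0.6]
width: 0.997
finger_force: 0.0
```

```bash
python3 st.py
```

```text
[580.2  -8.3   8.7] 580.0 [[-0.995, -0.103, 0.007], [-0.103, 0.995, 0.02], [-0.009, 0.02, -1.0]] [-0.085  0.105  1.614  0.021  1.417 -1.762]
tilt 1.24 az 71.1 F [-0.1 -0.4  0.6] t 8.775 w 0.997386725657328
```

Call:
{"method": "servo_tool", "body": {
  "deltas": [
    [-0.0022, 0.003, -0.005, 0],
    [0, 0, 0, 0]
  ]
}}

```text
time: 9.02
position: [582.1, -7.1, 12.7]
orientation: [0.006, -0.052, 0.999, 0.01]
ft_force: [-0.3, -0.7, 0.6]
width: 1.0
finger_force: 0.0
```

Call:
{"method": "servo_tool", "body": {
  "deltas": [
    [0, 0, 0, 0],
    [0, 0, 0, 0],
    [0, 0, 0, 0],
    [0, 0, 0, 0],
    [0, 0, 0, 0],
    [0, 0, 0, 0]
  ],
  "hand": 0
}}

```text
time: 9.78
position: [581.3, -7.2, 11.3]
orientation: [0.005, -0.052, 0.999, 0.01]
ft_force: [0.5, -0.5, 2.6]
width: 0.317
finger_force: 60.6
```

```bash
python3 st.py
```

```text
[581.3  -7.2  11.3] 581.0 [[-0.995, -0.104, 0.008], [-0.104, 0.994, 0.02], [-0.01, 0.019, -1.0]] [-0.083  0.104  1.61   0.021  1.421 -1.761]
tilt 1.25 az 67.92 F [ 0.5 -0.5  2.6] t 9.775 w 0.31718713930672404
```

```bash
python3 wd.py 120 262 205 6
```

```text
[-0.0619  0.105  -0.0828] 58.94182631110855 mm/row
```

Call:
{"method": "servo_tool", "body": {
  "deltas": [
    [0, 0, -0.08, 0],
    [0, 0, -0.15, 0],
    [0, 0, -0.12, 0]
  ]
}}

```text
time: 10.15
position: [579.4, -9.8, 151.5]
orientation: [0.003, -0.052, 0.999, 0.01]
ft_force: [1.1, -0.2, -3.2]
width: 0.316
finger_force: 59.9
```

Call:
{"method": "servo_tool", "body": {
  "deltas": [
    [-0.062, 0.105, -0.083, 0],
    [-0.062, 0.105, -0.083, 0],
    [-0.062, 0.105, -0.083, 0],
    [-0.062, 0.105, -0.083, 0],
    [-0.062, 0.105, -0.083, 0],
    [-0.062, 0.105, -0.083, 0],
    [-0.12, 0.03, 0, 0],
    [-0.12, 0.03, 0, 0]
  ]
}}

```text
time: 11.15
position: [750.5, 264.1, 309.0]
orientation: [0.013, -0.052, 0.998, 0.013]
ft_force: [0.2, -0.2, -6.1]
width: 0.314
finger_force: 62.2
```

```bash
python3 st.py
```

```text
[750.5 264.1 309. ] 796.0 [[-0.994, -0.105, 0.025], [-0.104, 0.994, 0.028], [-0.028, 0.025, -0.999]] [ 0.287  0.796  0.182  0.023  2.131 -1.375]
tilt 2.16 az 48.17 F [ 0.2 -0.2 -6.1] t 11.15 w 0.31351294075258257
```

Call:
{"method": "servo_tool", "body": {
  "deltas": [
    [-0.12, 0.026, -0.075, 0],
    [-0.12, 0.026, -0.075, 0],
    [-0.12, 0.026, -0.075, 0],
    [-0.12, 0.026, -0.075, 0],
    [-0.12, 0.026, -0.075, 0],
    [-0.12, 0.026, -0.075, 0]
  ]
}}

```text
time: 11.9
position: [791.3, 270.2, 387.5]
orientation: [0.133, -0.05, 0.989, 0.048]
ft_force: [0.3, 0.0, -3.3]
width: 0.315
finger_force: 62.4
```

```bash
python3 st.py
```

```text
[791.3 270.2 387.5] 836.0 [[-0.959, -0.112, 0.259], [-0.087, 0.99, 0.108], [-0.269, 0.081, -0.96]] [ 0.275  0.719  0.169  0.036  1.971 -1.379]
tilt 16.29 az 22.59 F [ 0.3  0.  -3.3] t 11.9 w 0.3149823484409617
```

Call:
{"method": "servo_tool", "body": {
  "deltas": [
    [-0.12, 0.014, -0.075, 0],
    [-0.12, 0.014, -0.075, 0],
    [-0.12, 0.014, -0.075, 0],
    [-0.12, 0.014, -0.075, 0],
    [-0.12, 0.014, -0.075, 0],
    [-0.12, 0.014, -0.075, 0]
  ]
}}

```text
time: 12.65
position: [807.0, 243.6, 491.2]
orientation: [0.239, -0.048, 0.967, 0.076]
ft_force: [0.7, 0.1, -3.3]
width: 0.312
finger_force: 62.4
```

```bash
python3 st.py
```

```text
[807.  243.6 491.2] 843.0 [[-0.881, -0.129, 0.454], [-0.056, 0.984, 0.169], [-0.469, 0.124, -0.875]] [ 0.228  0.613  0.17   0.065  1.855 -1.408]
tilt 29.01 az 20.45 F [ 0.7  0.1 -3.3] t 12.65 w 0.31203805119836936
```

Call:
{"method": "servo_tool", "body": {
  "deltas": [
    [-0.12, 0.02, -0.075, 0],
    [-0.12, 0.02, -0.075, 0],
    [-0.105, 0.018, -0.066, 0]
  ]
}}

```text
time: 13.02
position: [799.7, 235.6, 551.4]
orientation: [0.289, -0.046, 0.952, 0.088]
ft_force: [-0.9, 0.5, -4.0]
width: 0.313
finger_force: 62.4
```

```bash
python3 st.py
```

```text
[799.7 235.6 551.4] 834.0 [[-0.829, -0.139, 0.542], [-0.037, 0.98, 0.195], [-0.558, 0.142, -0.817]] [ 0.215  0.552  0.17   0.077  1.81  -1.411]
tilt 35.18 az 19.79 F [-0.9  0.5 -4. ] t 13.025 w 0.3129530652396616
```

```bash
python3 wd.py -286.3 -2.5 -290 7
```

```text
[ 0.1426 -0.0013  0.0291] 58.21738642049 mm/row
```

Call:
{"method": "servo_tool", "body": {
  "deltas": [
    [0.14, -0.0013, 0.029, 0],
    [0.143, -0.0013, 0.029, 0],
    [0.143, -0.0013, 0.029, 0],
    [0.143, -0.0013, 0.029, 0],
    [0.143, -0.0013, 0.029, 0],
    [0.143, -0.0013, 0.029, 0],
    [0.143, -0.0013, 0.029, 0],
    [0, 0, 0, 0]
  ]
}}

```text
time: 14.02
position: [538.7, 234.2, 283.4]
orientation: [0.281, -0.047, 0.955, 0.087]
ft_force: [1.6, 0.9, -3.8]
width: 0.313
finger_force: 62.3
```

```bash
python3 st.py; python3 - <<'E'
from h import *
p,r,s=tool(); P=campose('wrist'); im,d=cams.snapshot('wrist'); C=cloud(d,P); T=(C-p)@r; np.savez('w3.npz',im=im,d=d,C=C,T=T)
cv2.imwrite('pics/w3.png',im[...,::-1])
print(proj(p,P),[ (o['score'],np.round(o['rect'])) for o in models.cut_out('wrist','housing')])
print((r.T@(np.array([513.4,233.1,261.4])-p)/400).round(4))
E
```

```text
[538.7 234.2 283.4] 587.0 [[-0.837, -0.138, 0.529], [-0.041, 0.981, 0.192], [-0.545, 0.139, -0.827]] [ 0.354 -0.465  1.732 -0.003  1.277 -1.315]
tilt 34.24 az 19.97 F [ 1.6  0.9 -3.8] t 14.025 w 0.31303950298893596
[316.58955659 308.54466652] [(0.9, array([320., 318.,  93., 134.]))]
[ 0.083  -0.0017  0.0114]
```

View pics/w3.png

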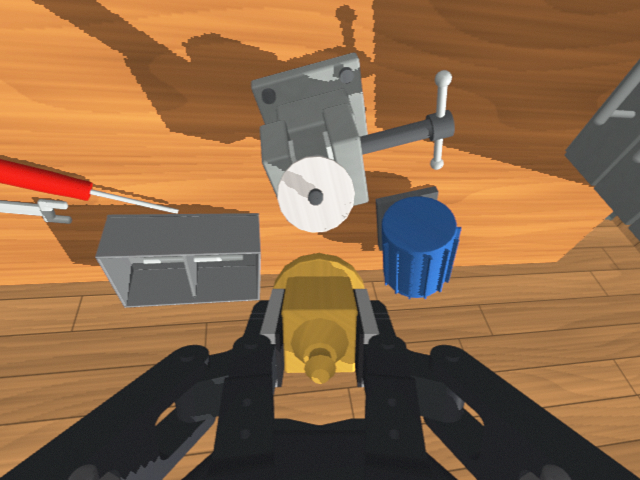

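```bash
cat > fit.py <<'E'
from h import *
def plane(P,tol=0.8,it=8):
    for _ in range(it):
        c=np.median(P,0) if _==0 else P[k].mean(0); Q=P if _==0 else P[k]
        n=np.linalg.svd(Q-Q.mean(0),full_matrices=False)[2][2]; c=Q.mean(0); e=(P-c)@n; k=abs(e)<max(tol,3*tol*(1-_/4))
    return c,n,k.sum(),e[k].std()
def circ(X,c,n):
    ex=np.cross([0,1,0],n);ex/=np.linalg.norm(ex);ey=np.cross(n,ex)
    xy=np.c_[(X-c)@ex,(X-c)@ey]; sol=np.linalg.lstsq(np.c_[2*xy,np.ones(len(xy))],(xy**2).sum(1),rcond=None)[0]
    return c+sol[0]*ex+sol[1]*ey, np.sqrt(sol[2]+sol[0]**2+sol[1]**2)
def collar(T,d,u0,v0,pu,pv,rr):
    v,u=np.mgrid[0:480,0:640]
    a=(np.hypot(u-u0,v-v0)<rr)&(np.hypot(u-pu,v-pv)>10)&(d>0)
    c,n,N,sd=plane(T[a]); n=-n if n[2]>0 else n
    e=(T-c)@n; s=(np.hypot(u-u0,v-v0)<rr*1.6)&(abs(e)<1.5)&(d>0)
    lab=cv2.connectedComponents(s.astype(np.uint8))[1]; s=lab==lab[v0,u0+rr//2]
    cnt=max(cv2.findContours(s.astype(np.uint8),0,1)[0],key=cv2.contourArea)[:,0]
    return c,n,N,sd,circ(T[cnt[:,1],cnt[:,0]],c,n)
E
python3 - <<'E'
from fit import *
f=np.load('w3.npz');T=f['T'];d=f['d']
c,n,N,sd,(cc,rad)=collar(T,d,316,194,316,197,28); print('collar n',n.round(4),N,sd,'centre',cc.round(2),rad)
pl=np.median(T[195:200,314:319].reshape(-1,3),0); print('plunger tip',pl.round(2),'h',(pl-c)@n, 'base',(pl-8*n).round(2))
for nm,(u0,u1,v0,v1) in dict(front=(290,350,283,306),top=(292,350,315,372),foot=(285,355,258,272)).items():
    P=T[v0:v1,u0:u1].reshape(-1,3); 
    if nm=='top':
        z=P[:,2]; P=P[(z>np.median(z)-30)]; h=np.histogram(P[:,2],bins=40); i=h[0].argmax(); print('hist',h[1][i]); P=P[abs(P[:,2]-h[1][i])<3]
    c,n,N,sd=plane(P,0.6); print(nm,c.round(2),n.round(4),N,len(P),sd)
m=(np.hypot(T[...,0]-5,T[...,1])<40)&(d>0)
for lo,hi in((-12,-2),(-2,2),(2,6),(6,10),(10,14)):
    k=T[m&(T[...,2]>lo)&(T[...,2]<hi)]; print(lo,len(k),k.min(0).round(1) if len(k) else '',k.max(0).round(1) if len(k) else '')
E
```

```text
collar n [ 0.0101 -0.0018 -0.9999] 1620 0.41672294735712395 centre [33.12 -1.03 86.03] 24.353830646506246
plunger tip [33.72 -0.72 77.88] h 8.148926036922239 base [33.64 -0.71 85.88]
front [ 14.45   1.2  -13.69] [ 1.     -0.0048 -0.003 ] 1325 1380 0.25614041818237426
hist -26.63221178077612
top [  2.17   1.9  -26.32] [-0.0257  0.0099 -0.9996] 833 1674 0.32573363668893446
foot [-1.96  1.43 56.37] [0.9281 0.001  0.3724] 164 980 0.2445058742345045
-12 1181 [  6.9 -25.8 -12. ] [15.5 28.6 -2. ]
-2 249 [ 13.5 -12.9  -2. ] [17.3 14.8  2. ]
2 1387 [  7.7 -19.1   2. ] [22.9 21.3  6. ]
6 263 [  8.6 -19.5   6.1] [22.9 21.  10. ]
10 57 [  8.7 -19.5  10. ] [22.6 21.  12.2]
```

Call:
{"method": "servo_tool", "body": {
  "deltas": [
    [0.082, -0.0042, 0, 0],
    [0, 0, 0.1, 0],
    [0, 0, 0, 0],
    [0, 0, 0, 0]
  ]
}}

```text
time: 14.62
position: [539.5, 239.9, 245.8]
orientation: [0.29, -0.046, 0.952, 0.089]
ft_force: [-0.0, -0.3, -3.3]
width: 0.315
finger_force: 62.3
```

```bash
python3 st.py; python3 - <<'E'
from fit import *
p,r,s=tool(); P=campose('wrist'); im,d=cams.snapshot('wrist'); C=cloud(d,P); T=(C-p)@r; np.savez('w4.npz',im=im,d=d,C=C,T=T)
cv2.imwrite('pics/w4.png',im[150:390,160:480,::-1].repeat(2,0).repeat(2,1))
v,u=np.mgrid[0:480,0:640]
m=(d>0)&(np.hypot(T[...,0],T[...,1])<45)
print(np.histogram(T[m][:,2],bins=np.arange(-30,70,4)))
k=m&(T[...,2]>38)&(T[...,2]<52); Q=T[k]; print(k.sum(),Q.min(0).round(1),Q.max(0).round(1))
E
```

```text
[539.5 239.9 245.8] 590.0 [[-0.828, -0.139, 0.543], [-0.036, 0.98, 0.196], [-0.56, 0.143, -0.816]] [ 0.368 -0.482  1.816 -0.014  1.192 -1.298]
tilt 35.28 az 19.82 F [-0.  -0.3 -3.3] t 14.625 w 0.3153674917616582
(array([2485, 1722,  679,  666,  591,  527,  345,  252, 1393,  263,   49,
          0,    0,    0,    0,    0,    0,    0,  182,   83, 3729,  494,
         47,    0]), array([-30, -26, -22, -18, -14, -10,  -6,  -2,   2,   6,  10,  14,  18,
        22,  26,  30,  34,  38,  42,  46,  50,  54,  58,  62,  66]))
383 [  2.9 -25.5  43.9] [38.2 21.8 52. ]
```

View pics/w4.png

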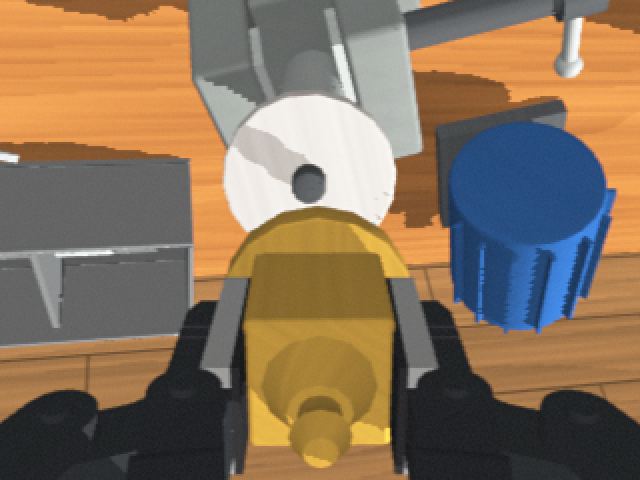

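```bash
cat > meas.py <<'E'
from fit import *
import sys
def run(fn,u0,v0,pu,pv,rr,bot):
    f=np.load(fn);T=f['T'];d=f['d']; v,u=np.mgrid[0:480,0:640]
    m=(d>0)&(v<bot)&(np.hypot(u-u0,v-v0)<rr)&(np.hypot(u-pu,v-pv)>11)
    c,n,N,sd=plane(T[m]); n=-n if n[2]>0 else n; print('collar n',n.round(4),N,m.sum(),sd)
    e=(T-c)@n; s=(np.hypot(u-u0,v-v0)<rr*1.7)&(abs(e)<1.5)&(d>0)
    lab=cv2.connectedComponents(s.astype(np.uint8))[1]; s=lab==lab[v0-rr//2,u0]
    X=T[s]; cnt=max(cv2.findContours(s.astype(np.uint8),0,1)[0],key=cv2.contourArea)[:,0]; cnt=cnt[cnt[:,1]<bot]
    print('collar centre',circ(T[cnt[:,1],cnt[:,0]],c,n))
    pl=np.median(T[pv-2:pv+3,pu-2:pu+3].reshape(-1,3),0); print('plunger tip',pl.round(2),'h',(pl-c)@n,'base',(pl-8*n).round(2))
    # foot: top surface z~3.7 boundary circle
    k=(d>0)&(np.hypot(T[...,0],T[...,1])<26)&(T[...,2]>2.3)&(T[...,2]<13); Q=T[k&(T[...,0]>8)]
    R_=[ (Q[(abs(np.degrees(np.arctan2(Q[:,1]-.8,Q[:,0]))-a)<3)]) for a in range(-60,61,6)]
    E=np.array([q[np.hypot(q[:,0],q[:,1]).argsort()[-3:]].mean(0) for q in R_ if len(q)>5])
    ctr=circ(E,E.mean(0),np.array([0,0,-1.])); print('foot',ctr,'zmax',Q[:,2].max())
    k=(d>0)&(abs(T[...,1]-1)<11)&(T[...,0]>13)&(T[...,0]<16)&(T[...,2]<0)&(T[...,2]>-25); print('front',[x if np.isscalar(x) else x.round(4) for x in plane(T[k],.6)])
a=sys.argv; run(a[1],*map(int,a[2:]))
E
python3 meas.py w4.npz 315 234 314 241 40 252;
```

```text
collar n [-0.0054  0.0013 -1.    ] 2687 3467 0.4163955837519694
collar centre (array([14.640503  , -1.45895817, 53.25517225]), np.float64(24.343018269128326))
plunger tip [16.28 -1.63 45.09] h 8.152038140454852 base [16.32 -1.64 53.09]
foot (array([1.40196965, 0.91737469, 6.82261398]), np.float64(21.415077705374724)) zmax 11.517132212352255
front [array([ 14.4754,   1.0452, -13.5148]), array([-1.    ,  0.0014,  0.0096]), np.int64(1578), np.float64(0.2612621485680613)]
```

Call:
{"method": "servo_tool", "body": {
  "deltas": [
    [0.038, -0.0064, 0, 0],
    [0, 0, 0.045, 0],
    [0, 0, 0, 0],
    [0, 0, 0, 0],
    [0, 0, 0, 0]
  ]
}}

```text
time: 15.3
position: [535.8, 240.2, 219.5]
orientation: [0.288, -0.046, 0.952, 0.089]
ft_force: [-0.7, -0.1, -4.4]
width: 0.315
finger_force: 62.3
```

```bash
python3 st.py; python3 - <<'E'
from fit import *
p,r,s=tool(); P=campose('wrist'); im,d=cams.snapshot('wrist'); C=cloud(d,P); T=(C-p)@r; np.savez('w5.npz',im=im,d=d,C=C,T=T)
cv2.imwrite('pics/w5.png',im[150:390,160:480,::-1].repeat(2,0).repeat(2,1))
E
```

```text
[535.8 240.2 219.5] 587.0 [[-0.83, -0.139, 0.541], [-0.037, 0.98, 0.195], [-0.557, 0.142, -0.818]] [ 0.372 -0.492  1.869 -0.016  1.153 -1.293]
tilt 35.08 az 19.84 F [-0.7 -0.1 -4.4] t 15.3 w 0.3147853707171312
```

View pics/w5.png

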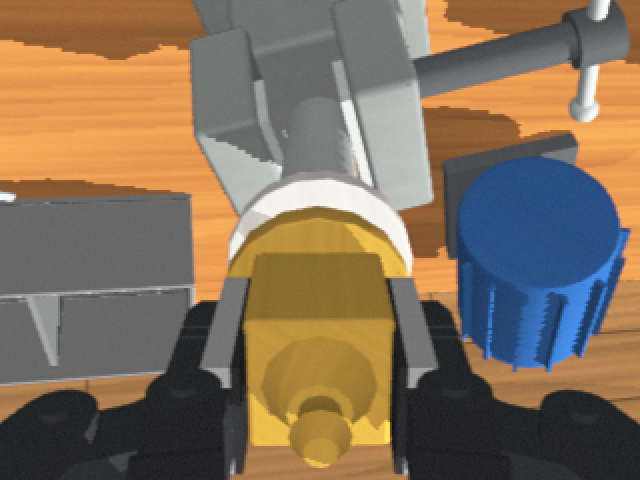

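```bash
python3 - <<'E'
from fit import *
from scipy.optimize import least_squares
for fn,b in(('w4.npz',None),('w5.npz',None)):
    f=np.load(fn);T=f['T'];d=f['d']
    z0=53.2 if fn=='w4.npz' else None
    m=(d>0)&(np.hypot(T[...,0]-5,T[...,1])<40)&(T[...,2]>20)&(T[...,2]<60)
    h,e=np.histogram(T[m][:,2],bins=np.arange(20,60,1)); i=h.argmax(); z=e[i]+.5
    k=m&(abs(T[...,2]-z)<1.5); Q=T[k]; z=np.median(Q[:,2])
    E=[]
    for a in range(-110,111,4):
        t=np.degrees(np.arctan2(Q[:,1]+1,Q[:,0]-(14 if fn=='w4.npz' else 0))); q=Q[abs(t-a)<2]
        if len(q)>3: E.append(q[np.hypot(q[:,0]-(14 if fn=='w4.npz' else 0),q[:,1]+1).argmax()])
    E=np.array(E); rad=24.6
    s=least_squares(lambda c:np.hypot(E[:,0]-c[0],E[:,1]-c[1])-rad,[5,0],loss='soft_l1'); print(fn,'z',z,k.sum(),len(E),'centre',s.x.round(2),'res',np.abs(s.fun).mean().round(2))
E
python3 - <<'E'
import sys; sys.argv=['m']
E
sed -i 's/^    m=(d>0)&(v<bot)/    m=(d>0)\&(v<bot)/' meas.py; python3 meas.py w5.npz 317 245 317 215 25 252 2>/dev/null | grep -E 'foot|front'
```

```text
w4.npz z 53.2303988547754 4014 56 centre [14.54 -1.44] res 0.15
w5.npz z 33.6757053094178 1275 48 centre [-3.27  1.5 ] res 0.16
foot (array([1.3663607 , 0.92665152, 7.34491459]), np.float64(21.430494195340533)) zmax 11.717435097868945
front [array([ 14.4637,   1.0582, -13.3965]), array([-1.    ,  0.0015,  0.0096]), np.int64(1586), np.float64(0.26080874744267524)]
```

```bash
python3 - <<'E'
from fit import *
for fn,c0,z in(('w3.npz',(33,-1),86.0),('w4.npz',(15,-1.5),53.2)):
    f=np.load(fn);T=f['T'];d=f['d']
    k=(d>0)&(np.hypot(T[...,0]-c0[0],T[...,1]-c0[1])<12)&(T[...,2]<z-6.5)&(T[...,2]>z-10); Q=T[k]; print(fn,'plunger',k.sum(),Q.mean(0).round(2),Q.min(0).round(2),Q.max(0).round(2))
    k=(d>0)&(np.hypot(T[...,0]-c0[0],T[...,1]-c0[1])<30)&(abs(T[...,2]-z)<1.2); Q=T[k]; print('face',Q.min(0).round(2),Q.max(0).round(2))
f=np.load('w5.npz');T=f['T'];d=f['d']
k=(d>0)&(np.hypot(T[...,0],T[...,1])<24)&(abs(T[...,2]+26.3)<0.8)&(abs(T[...,1]-1)<8); Q=T[k]; print('top',k.sum(),np.percentile(Q,[1,50,99],axis=0).round(2))
k=(d>0)&(np.hypot(T[...,0],T[...,1])<24)&(T[...,2]<-40); Q=T[k&(abs(T[...,1]-1)<8)]; print('nipple',len(Q),Q.mean(0).round(2),Q.min(0).round(2),Q.max(0).round(2))
k=(d>0)&(abs(T[...,1]-1)<6)&(T[...,0]>14)&(T[...,0]<24)&(T[...,2]>1)&(T[...,2]<14); Q=T[k]; print('foot front',Q.max(0).round(2)); 
s=Q[Q[:,0]>21];print(s.round(1)[:40:3])
E
```

```text
w3.npz plunger 179 [33.32 -0.95 78.11] [28.32 -5.73 76.21] [37.93  3.64 79.36]
face [  8.37 -25.37  84.8 ] [57.87 23.67 87.2 ]
w4.npz plunger 217 [14.68 -1.43 45.32] [ 9.93 -6.11 43.93] [19.19  3.34 46.66]
face [ -2.38 -26.02  52.  ] [39.23 23.02 54.4 ]
top 627 [[-12.3   -6.96 -27.08]
 [ 11.32  -0.06 -26.28]
 [ 14.83   8.76 -25.52]]
nipple 4884 [ 10.29   1.06 -76.42] [ -3.05  -6.99 -95.9 ] [ 21.7   9.  -40. ]
foot front [22.94  6.99 11.47]
[[22.3 -0.8 10.7]
 [22.3  0.6 10.7]
 [22.3  2.  10.8]
 [22.  -2.6 10.2]
 [21.9 -1.2 10.5]
 [22.2  0.2  9.8]
 [22.4  1.5  9.4]
 [22.6  2.9  8.7]
 [21.6  4.3 11.3]
 [21.4 -4.8 10.5]
 [21.7 -3.5  9.8]
 [22.1 -2.1  8.8]
 [22.7 -0.7  7.3]
 [22.5  0.6  7.9]]
```

Call:
{"method": "servo_tool", "body": {
  "deltas": [
    [-0.0092, 0.0014, 0, 0],
    [0, 0, 0.02, 0],
    [0, 0, 0, 0],
    [0, 0, 0, 0]
  ]
}}

```text
time: 15.85
position: [542.7, 242.4, 213.6]
orientation: [0.287, -0.046, 0.953, 0.088]
ft_force: [0.8, -0.1, -4.8]
width: 0.315
finger_force: 62.4
```

```bash
python3 st.py; cat > m2.py <<'E'
from fit import *
from scipy.optimize import least_squares
import sys
fn=sys.argv[1]; zl=float(sys.argv[2]); zh=float(sys.argv[3])
p,r,s=tool(); P=campose('wrist'); im,d=cams.snapshot('wrist'); C=cloud(d,P); T=(C-p)@r; np.savez(fn+'.npz',im=im,d=d,C=C,T=T)
m=(d>0)&(np.hypot(T[...,0]-5,T[...,1])<40)&(T[...,2]>zl)&(T[...,2]<zh)
h,e=np.histogram(T[m][:,2],bins=np.arange(zl,zh,1)); i=h.argmax(); z=e[i]+.5
k=m&(abs(T[...,2]-z)<1.5); Q=T[k]; z=np.median(Q[:,2]); c,n,N,sd=plane(Q)
E=[]
for a in range(-90,91,4):
    t=np.degrees(np.arctan2(Q[:,1]+1,Q[:,0])); q=Q[abs(t-a)<2]
    if len(q)>3: E.append(q[np.hypot(q[:,0],q[:,1]+1).argmax()])
E=np.array(E)
s=least_squares(lambda c:np.hypot(E[:,0]-c[0],E[:,1]-c[1])-24.6,[0,0],loss='soft_l1'); print('collar z',z,k.sum(),len(E),'centre',s.x.round(2),'res',np.abs(s.fun).mean().round(2),'n',n.round(4))
k=(d>0)&(abs(T[...,1]-1)<11)&(T[...,0]>12)&(T[...,0]<17)&(T[...,2]<0)&(T[...,2]>-25); print('front',[x if np.isscalar(x) else x.round(4) for x in plane(T[k],.6)])
E
python3 m2.py w6 16 40
```

```text
[542.7 242.4 213.6] 594.0 [[-0.831, -0.138, 0.539], [-0.037, 0.98, 0.195], [-0.555, 0.142, -0.819]] [ 0.371 -0.469  1.862 -0.015  1.138 -1.294]
tilt 34.97 az 19.85 F [ 0.8 -0.1 -4.8] t 15.85 w 0.3146174638614861
collar z 24.77636690368594 1318 46 centre [-0.77  1.17] res 0.15 n [ 0.0073 -0.0012  1.    ]
front [array([ 14.4721,   1.0154, -13.5038]), array([-1.    ,  0.0024,  0.0097]), np.int64(1579), np.float64(0.2657159111738089)]
```

Call:
{"method": "servo_tool", "body": {
  "deltas": [
    [-0.0035, 0.0005, 0, 0],
    [0, 0, 0.008, 0],
    [0, 0, 0, 0],
    [0, 0, 0, 0]
  ]
}}

```text
time: 16.4
position: [545.6, 243.2, 212.1]
orientation: [0.287, -0.046, 0.953, 0.088]
ft_force: [0.8, -0.7, -4.5]
width: 0.319
finger_force: 62.4
```

```bash
python3 st.py; python3 m2.py w7 14 35
```

```text
[545.6 243.2 212.1] 597.0 [[-0.831, -0.138, 0.54], [-0.037, 0.98, 0.195], [-0.556, 0.142, -0.819]] [ 0.37  -0.46   1.859 -0.015  1.132 -1.295]
tilt 35.0 az 19.84 F [ 0.8 -0.7 -4.5] t 16.4 w 0.31865974425305055
collar z 21.804006219346594 1498 46 centre [0.92 0.94] res 0.14 n [ 0.0011  0.0037 -1.    ]
front [array([ 14.4613,   0.9479, -13.6217]), array([-0.9999,  0.001 ,  0.0111]), np.int64(1577), np.float64(0.26135976716224285)]
```

Call:
{"method": "servo_tool", "body": {
  "deltas": [
    [0.001, 0, 0.01, 0],
    [0, 0, 0.01, 0],
    [0, 0, 0, 0]
  ]
}}

```text
time: 16.82
position: [549.9, 244.9, 206.3]
orientation: [0.288, -0.046, 0.952, 0.088]
ft_force: [-2.2, -2.6, 1.7]
width: 0.319
finger_force: 63.2
```

```bash
python3 st.py; python3 m2.py w8 11 28
```

```text
[549.9 244.9 206.3] 602.0 [[-0.83, -0.139, 0.541], [-0.037, 0.98, 0.195], [-0.557, 0.142, -0.818]] [ 0.37  -0.448  1.861 -0.015  1.116 -1.295]
tilt 35.09 az 19.84 F [-2.2 -2.6  1.7] t 16.825 w 0.3189902946952777
collar z 14.462817486516727 1295 45 centre [1.43 0.69] res 0.15 n [-8.1e-03  3.0e-04 -1.0e+00]
front [array([ 14.4577,   0.9843, -13.4832]), array([-0.9999,  0.003 ,  0.0122]), np.int64(1586), np.float64(0.2587016343648644)]
```

Call:
{"method": "servo_tool", "body": {
  "deltas": [
    [0.002, -0.0005, 0.004, 0],
    [0, 0, 0.004, 0],
    [0, 0, 0, 0]
  ]
}}

```text
time: 17.25
position: [551.1, 245.3, 204.3]
orientation: [0.289, -0.046, 0.952, 0.089]
ft_force: [-4.9, -3.5, 6.3]
width: 0.309
finger_force: 63.8
```

```bash
python3 st.py; python3 m2.py w9 9 28
```

```text
[551.1 245.3 204.3] 603.0 [[-0.829, -0.139, 0.542], [-0.036, 0.98, 0.196], [-0.558, 0.142, -0.817]] [ 0.37  -0.445  1.863 -0.015  1.11  -1.295]
tilt 35.17 az 19.84 F [-4.9 -3.5  6.3] t 17.25 w 0.3085273112516715
collar z 12.117668467419215 1173 45 centre [1.4  0.72] res 0.13 n [ 0.0015 -0.0024  1.    ]
front [array([ 14.4666,   0.984 , -13.5507]), array([-0.9999,  0.0056,  0.0103]), np.int64(1560), np.float64(0.2605778531220983)]
```

Call:
{"method": "servo_tool", "body": {
  "deltas": [
    [0.001, 0, 0.004, 0],
    [0, 0, 0.004, 0],
    [0, 0, 0, 0]
  ]
}}

```text
time: 17.68
position: [551.2, 245.3, 204.3]
orientation: [0.289, -0.046, 0.952, 0.088]
ft_force: [-28.3, -12.7, 19.5]
width: 0.317
finger_force: 67.2
```

```bash
python3 st.py; python3 m2.py w10 9 28
```

```text
[551.2 245.3 204.3] 603.0 [[-0.829, -0.139, 0.541], [-0.037, 0.98, 0.195], [-0.558, 0.142, -0.818]] [ 0.37  -0.444  1.862 -0.016  1.111 -1.294]
tilt 35.14 az 19.8 F [-28.3 -12.7  19.5] t 17.675 w 0.3165138230396641
collar z 11.865894574509902 1148 45 centre [1.38 0.76] res 0.14 n [-0.0013 -0.0031  1.    ]
front [array([ 14.4943,   0.918 , -13.5557]), array([-0.9999,  0.0041,  0.011 ]), np.int64(1571), np.float64(0.26210962906569346)]
```

Call:
{"method": "servo_tool", "body": {
  "deltas": [
    [0, 0, 0, 0],
    [0, 0, 0, 0],
    [0, 0, 0, 0],
    [0, 0, 0, 0],
    [0, 0, 0, 0],
    [0, 0, 0, 0]
  ]
}}

```text
time: 18.48
position: [551.2, 245.3, 204.3]
orientation: [0.289, -0.046, 0.952, 0.088]
ft_force: [-27.5, -13.5, 20.3]
width: 0.315
finger_force: 67.2
```

Call:
{"method": "servo_tool", "body": {
  "deltas": [
    [0, 0, 0, 0],
    [0, 0, 0, 0],
    [0, 0, 0, 0],
    [0, 0, 0, 0],
    [0, 0, 0, 0],
    [0, 0, 0, 0],
    [0, 0, 0, 0],
    [0, 0, 0, 0]
  ]
}}

```text
time: 19.48
position: [551.2, 245.3, 204.3]
orientation: [0.289, -0.046, 0.952, 0.088]
ft_force: [-28.4, -12.0, 19.2]
width: 0.319
finger_force: 67.2
```

Call:
{"method": "servo_tool", "body": {
  "deltas": [
    [0, 0, 0, 0],
    [0, 0, 0, 0],
    [0, 0, 0, 0],
    [0, 0, 0, 0],
    [0, 0, 0, 0],
    [0, 0, 0, 0],
    [0, 0, 0, 0]
  ]
}}

```text
time: 20.35
position: [551.2, 245.3, 204.2]
orientation: [0.289, -0.046, 0.952, 0.088]
ft_force: [-28.1, -11.9, 20.4]
width: 0.318
finger_force: 67.1
```

```bash
python3 st.py; python3 m2.py w11 9 28
```

```text
[551.2 245.3 204.2] 603.0 [[-0.829, -0.139, 0.542], [-0.037, 0.98, 0.195], [-0.558, 0.142, -0.818]] [ 0.37  -0.444  1.862 -0.016  1.11  -1.294]
tilt 35.14 az 19.8 F [-28.1 -11.9  20.4] t 20.35 w 0.31841403798142326
collar z 11.866825614917662 1158 45 centre [1.43 0.76] res 0.16 n [-0.0048  0.0015 -1.    ]
front [array([ 14.4816,   1.0936, -13.5008]), array([-0.9999,  0.0038,  0.0114]), np.int64(1575), np.float64(0.2653020218365382)]
```

Call:
{"method": "servo_tool", "body": {
  "deltas": [
    [0, 0, -0.01, 0],
    [0, 0, -0.04, 0],
    [0, 0, -0.1, 0],
    [0, 0, -0.1, 0]
  ]
}}

```text
time: 20.9
position: [496.5, 225.8, 279.5]
orientation: [0.285, -0.046, 0.953, 0.088]
ft_force: [1.3, -0.7, -3.1]
width: 0.317
finger_force: 62.3
```

```bash
python3 st.py;  python3 wd.py -55 -20 10 1; python3 wd.py -44 -16 -40 1
```

```text
[496.5 225.8 279.5] 545.0 [[-0.833, -0.138, 0.535], [-0.038, 0.98, 0.193], [-0.552, 0.141, -0.822]] [ 0.374 -0.593  1.826 -0.016  1.303 -1.294]
tilt 34.69 az 19.86 F [ 1.3 -0.7 -3.1] t 20.9 w 0.316684577817379
[ 0.1027 -0.0265 -0.1038] 59.371710435189584 mm/row
[ 0.1483 -0.0381  0.0156] 61.57921727336261 mm/row
```

Call:
{"method": "servo_tool", "body": {
  "deltas": [
    [0.103, -0.0265, -0.104, 0],
    [0.103, -0.0265, -0.104, 0],
    [0.103, -0.0265, -0.104, 0],
    [0.103, -0.0265, -0.104, 0],
    [0.103, -0.0265, -0.104, 0]
  ]
}}

```text
time: 21.52
position: [309.0, 193.5, 387.6]
orientation: [0.241, -0.042, 0.968, 0.059]
ft_force: [-0.6, 1.4, -2.7]
width: 0.317
finger_force: 62.6
```

```bash
python3 st.py;  python3 wd.py -44 -16 -40 1; python3 wd.py -50 -18 -10 1
```

```text
[309.  193.5 387.6] 365.0 [[-0.88, -0.11, 0.462], [-0.053, 0.99, 0.134], [-0.472, 0.094, -0.877]] [ 0.611 -0.855  1.728 -0.16   1.787 -1.119]
tilt 28.75 az 16.19 F [-0.6  1.4 -2.7] t 21.525 w 0.316622185307384
[ 0.1461 -0.0369  0.0315] 61.57921727336261 mm/row
[ 0.1242 -0.0332 -0.0419] 54.0740233383831 mm/row
```

```bash
python3 wd.py 15 -100 -25 2
```

```text
[ 0.0049 -0.1287  0.0193] 52.08166663999915 mm/row
```

Call:
{"method": "servo_tool", "body": {
  "deltas": [
    [0.005, -0.129, 0.019, 0],
    [0.005, -0.129, 0.019, 0],
    [0, 0, 0, 0]
  ]
}}

```text
time: 21.9
position: [352.8, 105.0, 379.5]
orientation: [0.227, -0.036, 0.972, 0.052]
ft_force: [-0.2, 0.7, -3.2]
width: 0.32
finger_force: 62.4
```

```bash
python3 st.py;  python3 wd.py -44 -13 -40 1
```

```text
[352.8 105.  379.5] 368.0 [[-0.894, -0.094, 0.438], [-0.047, 0.992, 0.118], [-0.445, 0.085, -0.891]] [ 0.149 -0.855  1.734  0.053  1.794 -1.473]
tilt 26.95 az 15.04 F [-0.2  0.7 -3.2] t 21.9 w 0.32005827265210146
[ 0.1444 -0.0304  0.0372] 60.868711174132805 mm/row
```

Call:
{"method": "servo_tool", "body": {
  "deltas": [
    [0.142, -0.02, 0.037, 0],
    [0.142, -0.02, 0.037, 0],
    [0.138, -0.02, 0.045, 0],
    [0.135, -0.02, 0.055, 0]
  ]
}}

```text
time: 22.4
position: [318.6, 134.7, 300.6]
orientation: [0.155, -0.043, 0.987, 0.027]
ft_force: [1.1, -0.3, -3.3]
width: 0.309
finger_force: 62.6
```

```bash
python3 st.py;  python3 wd.py -44 -13 -40 1
```

```text
[318.6 134.7 300.6] 346.0 [[-0.948, -0.093, 0.304], [-0.076, 0.995, 0.068], [-0.309, 0.041, -0.95]] [ 0.338 -0.856  1.851 -0.038  1.832 -1.335]
tilt 18.15 az 12.52 F [ 1.1 -0.3 -3.3] t 22.4 w 0.30933305141581013
[ 0.1376 -0.0262  0.0594] 60.868711174132805 mm/row
```

```bash
python3 wd.py -48 -28 -20 1
```

```text
[ 0.1345 -0.0605  0.0063] 59.0592922409336 mm/row
```

Call:
{"method": "servo_tool", "body": {
  "deltas": [
    [0.134, -0.06, 0.006, 0],
    [0.134, -0.06, 0.006, 0],
    [0.134, -0.06, 0.015, 0]
  ]
}}

```text
time: 22.78
position: [285.5, 103.1, 298.7]
orientation: [0.099, -0.042, 0.994, 0.006]
ft_force: [-0.1, -0.4, -3.8]
width: 0.314
finger_force: 62.5
```

```bash
python3 st.py;  python3 wd.py -48 -20 -20 1
```

```text
[285.5 103.1 298.7] 304.0 [[-0.977, -0.084, 0.197], [-0.082, 0.996, 0.019], [-0.198, 0.003, -0.98]] [ 0.273 -0.856  1.835 -0.037  1.966 -1.399]
tilt 11.44 az 5.64 F [-0.1 -0.4 -3.8] t 22.775 w 0.31392646205090946
[ 0.1312 -0.0399  0.0244] 55.71355310873648 mm/row
```

```bash
python3 wd.py 12 -78 0 2;
```

```text
[-0.0067 -0.0984  0.0011] 39.45883931389772 mm/row
```

Call:
{"method": "servo_tool", "body": {
  "deltas": [
    [-0.007, -0.098, 0, 0],
    [-0.007, -0.098, 0, 0],
    [0, 0, 0, 0]
  ]
}}

```text
time: 23.15
position: [302.7, 24.1, 301.4]
orientation: [0.098, -0.037, 0.994, 0.005]
ft_force: [0.3, 0.7, -4.5]
width: 0.318
finger_force: 62.4
```

```bash
python3 st.py;  python3 wd.py -58 0 -12 1
```

```text
[302.7  24.1 301.4] 304.0 [[-0.978, -0.076, 0.194], [-0.074, 0.997, 0.018], [-0.195, 0.003, -0.981]] [-0.068 -0.856  1.829  0.033  1.974 -1.698]
tilt 11.25 az 5.17 F [ 0.3  0.7 -4.5] t 23.15 w 0.31849845077039884
[0.1477 0.0109 0.0013] 59.22837157984339 mm/row
```

Call:
{"method": "servo_tool", "body": {
  "deltas": [
    [0.148, 0.009, 0.005, 0],
    [0.147, 0.009, 0.015, 0],
    [0.146, 0.009, 0.025, 0]
  ]
}}

```text
time: 23.52
position: [251.3, 39.9, 316.4]
orientation: [0.04, -0.041, 0.998, 0.0]
ft_force: [-0.5, -0.2, -4.0]
width: 0.316
finger_force: 62.6
```

```bash
python3 st.py;  python3 wd.py -58 0 -12 1
```

```text
[251.3  39.9 316.4] 254.0 [[-0.993, -0.082, 0.08], [-0.082, 0.997, 0.004], [-0.08, -0.002, -0.997]] [ 0.02  -0.856  1.789  0.003  2.129 -1.632]
tilt 4.58 az 2.96 F [-0.5 -0.2 -4. ] t 23.525 w 0.3155526737043905
[0.1464 0.012  0.0183] 59.22837157984339 mm/row
```

Call:
{"method": "servo_tool", "body": {
  "deltas": [
    [0.146, 0.012, 0.02, 0],
    [0.12, 0.01, 0.018, 0],
    [0, 0, 0, 0]
  ]
}}

```text
time: 23.9
position: [215.7, 57.6, 333.1]
orientation: [0.009, -0.042, 0.999, -0.006]
ft_force: [1.5, 0.4, -3.4]
width: 0.314
finger_force: 62.7
```

```bash
python3 st.py; python3 - <<'E'
from h import *
p,r,s=tool(); f=np.load('top0.npz'); C=cloud(f['d'],campose('top'))
u,v=np.mgrid[0:640,0:480]; Q=C.reshape(-1,3); 
k=(Q[:,0]>450)&(Q[:,0]<670)&(Q[:,1]<-215)&(Q[:,1]>-520)
T=Q[k]; w=T[(T[:,2]>11)&(T[:,2]<22)]; print('wall rect',cv2.minAreaRect(w[:,:2].astype(np.float32)),len(w))
b=T[T[:,2]>30]; print('block',cv2.minAreaRect(b[:,:2].astype(np.float32)))
E
```

```text
[215.7  57.6 333.1] 223.0 [[-0.996, -0.084, 0.019], [-0.084, 0.996, -0.011], [-0.017, -0.013, -1.0]] [ 0.129 -0.857  1.754 -0.017  2.227 -1.537]
tilt 1.24 az -31.51 F [ 1.5  0.4 -3.4] t 23.9 w 0.3135587828624936
wall rect ((570.9979858398438, -371.4646911621094), (259.9717712402344, 166.78189086914062), 88.70549774169922) 672
block ((562.6253051757812, -426.8957214355469), (34.250709533691406, 70.99989318847656), 87.4610595703125)
```

```bash
python3 wd.py 346 -376 -100 9
```

```text
[-0.0864 -0.1118  0.0307] 57.85166216121033 mm/row
```

Call:
{"method": "servo_tool", "body": {
  "deltas": [
    [-0.086, -0.09, 0, 0],
    [-0.086, -0.112, 0, 0],
    [-0.086, -0.112, 0.03, 0],
    [-0.086, -0.112, 0.03, 0],
    [-0.086, -0.112, 0.04, 0],
    [-0.086, -0.112, 0.04, 0],
    [-0.086, -0.112, 0.04, 0],
    [-0.086, -0.112, 0.04, 0]
  ]
}}

```text
time: 24.9
position: [521.1, -272.4, 252.4]
orientation: [0.009, -0.04, 0.999, -0.006]
ft_force: [0.5, 0.8, -2.9]
width: 0.311
finger_force: 62.5
```

```bash
python3 st.py; python3 - <<'E'
from fit import *
p,r,s=tool(); P=campose('wrist'); im,d=cams.snapshot('wrist'); C=cloud(d,P); cv2.imwrite('pics/w12.png',im[...,::-1])
for q in('tray_free','tray'):
  for o in models.place_of('wrist',q): a=o['point']; print(q,np.round(a),o['score'],C[int(a[0]),int(a[1])].round(1))
T=C[(d>0)&(C[...,0]>450)&(C[...,0]<670)&(C[...,1]<-200)&(C[...,1]>-520)]
w=T[(T[:,2]>13)&(T[:,2]<19)]; print('wall',len(w),cv2.minAreaRect(w[:,:2].astype(np.float32)),w.min(0).round(),w.max(0).round())
b=T[(T[:,2]>30)&(T[:,2]<70)&(T[:,1]<-390)]; print('block',len(b),b.min(0).round(),b.max(0).round())
E
```

```text
[ 521.1 -272.4  252.4] 588.0 [[-0.997, -0.08, 0.018], [-0.08, 0.997, -0.011], [-0.017, -0.012, -1.0]] [-0.539  0.045  1.242 -0.     1.834 -2.19 ]
tilt 1.18 az -31.55 F [ 0.5  0.8 -2.9] t 24.9 w 0.310786232663043
tray_free [221. 284.] 0.68 [ 559.8 -311.8    4.3]
tray [216. 244.] 0.78 [ 558.1 -357.3    2.9]
wall 3398 ((559.16943359375, -358.5582580566406), (240.2969512939453, 150.65884399414062), 88.91307067871094) [ 482. -479.   13.] [ 634. -237.   19.]
block 2326 [ 536. -443.   30.] [ 596. -406.   70.]
```

View pics/w12.png

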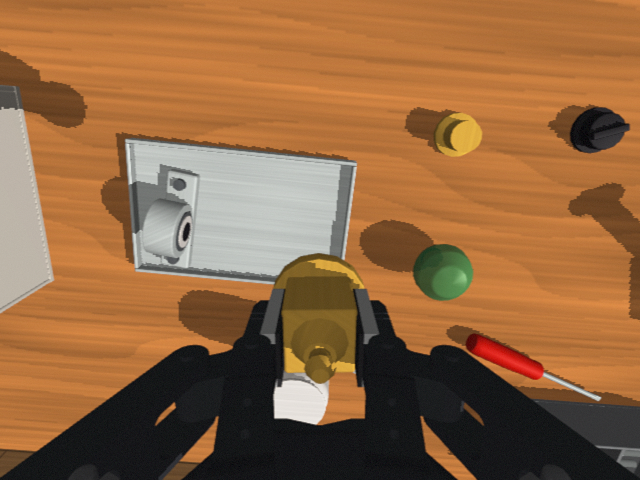

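```bash
python3 wd.py 39 -43.6 0 1; python3 wd.py 0 0 -200 4
```

```text
[-0.0887 -0.1163  0.0016] 58.49752131500958 mm/row
[0.0011 0.0009 0.125 ] 50.0 mm/row
```

Call:
{"method": "servo_tool", "body": {
  "deltas": [
    [-0.08, -0.105, 0, 0],
    [0, 0, 0.12, 0],
    [0, 0, 0.14, 0],
    [0, 0, 0.12, 0],
    [0, 0, 0.08, 0],
    [0, 0, 0, 0]
  ]
}}

```text
time: 25.8
position: [556.4, -311.1, 68.3]
orientation: [0.006, -0.04, 0.999, -0.004]
ft_force: [-0.5, 0.9, -2.8]
width: 0.316
finger_force: 62.3
```

```bash
python3 st.py
```

```text
[ 556.4 -311.1   68.3] 637.0 [[-0.997, -0.08, 0.013], [-0.08, 0.997, -0.008], [-0.013, -0.009, -1.0]] [-0.563  0.205  1.395  0.     1.526 -2.214]
tilt 0.89 az -30.85 F [-0.5  0.9 -2.8] t 25.8 w 0.31588407113579775
```

Call:
{"method": "servo_tool", "body": {
  "deltas": [
    [0, 0, 0.06, 0],
    [0, 0, 0.04, 0],
    [0, 0, 0.015, 0],
    [0, 0, 0, 0],
    [0, 0, 0, 0]
  ]
}}

```text
time: 26.42
position: [559.2, -314.7, 26.8]
orientation: [0.01, -0.039, 0.999, -0.007]
ft_force: [0.2, 0.6, -3.7]
width: 0.317
finger_force: 62.6
```

Call:
{"method": "servo_tool", "body": {
  "deltas": [
    [0, 0, 0.007, 0],
    [0, 0, 0.005, 0],
    [0, 0, 0, 0],
    [0, 0, 0, 0]
  ]
}}

```text
time: 26.92
position: [558.8, -314.5, 20.8]
orientation: [0.009, -0.039, 0.999, -0.006]
ft_force: [0.2, -0.3, -2.1]
width: 0.317
finger_force: 62.6
```

Call:
{"method": "servo_tool", "body": {
  "deltas": [
    [0, 0, 0.005, 0],
    [0, 0, 0.004, 0],
    [0, 0, 0, 0],
    [0, 0, 0, 0]
  ]
}}

```text
time: 27.42
position: [558.9, -314.5, 17.2]
orientation: [0.009, -0.039, 0.999, -0.006]
ft_force: [0.1, -0.2, -3.4]
width: 0.317
finger_force: 62.6
```

Call:
{"method": "servo_tool", "body": {
  "deltas": [
    [0, 0, 0.003, 0],
    [0, 0, 0, 0],
    [0, 0, 0, 0]
  ]
}}

```text
time: 27.8
position: [558.9, -314.5, 16.0]
orientation: [0.009, -0.039, 0.999, -0.006]
ft_force: [-0.1, -0.2, -3.3]
width: 0.318
finger_force: 62.6
```

Call:
{"method": "servo_tool", "body": {
  "deltas": [
    [0, 0, 0.0025, 0],
    [0, 0, 0, 0],
    [0, 0, 0, 0]
  ]
}}

```text
time: 28.18
position: [559.0, -314.6, 15.6]
orientation: [0.009, -0.039, 0.999, -0.006]
ft_force: [-2.3, 1.1, 1.6]
width: 0.316
finger_force: 63.2
```

```bash
python3 st.py
```

```text
[ 559.  -314.6   15.6] 641.0 [[-0.997, -0.077, 0.019], [-0.078, 0.997, -0.012], [-0.018, -0.013, -1.0]] [-0.566  0.244  1.446  0.     1.43  -2.214]
tilt 1.28 az -31.27 F [-2.3  1.1  1.6] t 28.175 w 0.3164722593865346
```

Call:
{"method": "servo_tool", "body": {
  "deltas": [
    [0, 0, 0, 0],
    [0, 0, 0, 0],
    [0, 0, 0, 0],
    [0, 0, 0, 0]
  ],
  "hand": 0.75
}}

```text
time: 28.68
position: [559.0, -314.6, 15.0]
orientation: [0.009, -0.039, 0.999, -0.006]
ft_force: [0.2, -0.2, -0.6]
width: 0.745
finger_force: 0.0
```

Call:
{"method": "servo_tool", "body": {
  "deltas": [
    [0, 0, -0.02, 0],
    [0, 0, -0.08, 0],
    [0, 0, -0.13, 0],
    [0, 0, -0.13, 0],
    [0, 0, -0.1, 0],
    [0, 0, 0, 0],
    [0, 0, 0, 0]
  ]
}}

```text
time: 29.55
position: [555.4, -312.4, 198.6]
orientation: [0.009, -0.039, 0.999, -0.006]
ft_force: [0.5, -0.3, -0.1]
width: 0.755
finger_force: 0.0
```

```bash
python3 st.py; python3 - <<'E'
from fit import *
P=campose('wrist'); im,d=cams.snapshot('wrist'); C=cloud(d,P); cv2.imwrite('pics/w13.png',im[...,::-1])
z=C[...,2]; near=(np.hypot(C[...,0]-559,C[...,1]+314)<35)&(d>0)
for lo,hi in((9,14),(39.5,45),(53,64)):
    Q=C[near&(z>lo)&(z<hi)]; print(lo,len(Q),Q.mean(0).round(1),cv2.minAreaRect(Q[:,:2].astype(np.float32)))
Q=C[near&(z>39.5)&(z<45)]; print(plane(Q,.6)[1].round(4))
E
```

```text
[ 555.4 -312.4  198.6] 637.0 [[-0.997, -0.077, 0.018], [-0.077, 0.997, -0.011], [-0.017, -0.013, -1.0]] [-0.566  0.168  1.205  0.     1.747 -2.214]
tilt 1.23 az -31.33 F [ 0.5 -0.3 -0.1] t 29.55 w 0.7550300292550451
9 556 [ 551.3 -313.2   11.1] ((555.239990234375, -313.27911376953125), (36.191497802734375, 43.335289001464844), 1.343633770942688)
39.5 700 [ 557.8 -313.3   41.5] ((558.7365112304688, -313.250244140625), (27.970651626586914, 27.15798568725586), 4.240286827087402)
53 129 [ 558.2 -313.2   57.5] ((558.8502197265625, -312.9864807128906), (10.232952117919922, 9.742143630981445), 57.850650787353516)
[-0.0035 -0.0013  1.    ]
```

View pics/w13.png

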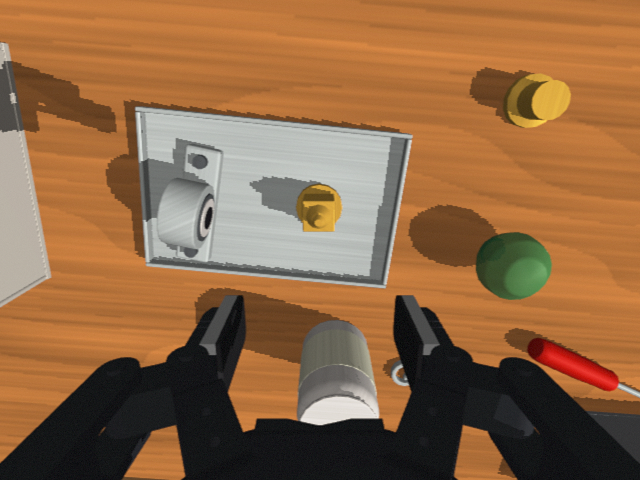

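The picture shows the housing at pixel (320, 210), upright and clear on the tray floor. Its top face is level at about 42 mm. The gripper is open and touching nothing.

```bash
python3 -c "
from station import bot; print(bot.sign_off())"
```

```text
the job is handed in; nothing more can be done
None
```

I pressed the housing onto the plunger until its foot met the collar, held it steady for about 2.7 s at roughly 38 N, then set it upright on the tray floor and handed the job in at about 30 s; its centring on the collar measured within about 1 mm.

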